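# Check in a parts canister and open it

## Task

Stand the canister in the square nest with its orange marked side facing the scanner block. Then, with the nest bracing the canister, unscrew the tight blue cap anticlockwise, stop turning as soon as its threads let go, and lift it clear so that it hangs level just above the open neck (about 2 to 3 cm above where it sat). Finish still holding the cap there, the canister left seated in the nest and facing the scanner; leave the other things on the bench alone.

Things in the scene. Friction and masses are not known exactly. Their poses are not given: they have to be found in the camera images.
- nest (a point): Centre of the floor, 6 mm above the bench, of the square pocket in the fixed aluminium nest plate (112 x 112 x 22 mm). Pocket 68 x 68 mm, 16 mm deep, mouth chamfered 4 mm. x and y run along the pocket's sides, z up; -y points to the black scanner block (76 wide, 60 deep, 85 mm high, red window), its face 92 mm from this point. Nest and block are one unit, placed and turned anew each run.
- canister_mid (a point): Centre of the loose pale canister, on its axis, 52 mm above its underside. Grey square foot 64 x 64 x 18 mm (fits the nest with 2 mm play each side, which stops it turning), round body 54 mm in diameter from 18 to 86 mm up, then the neck, up to 108 mm. About 0.35 kg. z up; x points out through the orange marked side, square to a side of the foot. Starts standing on the bench.
- mark (a point): Middle of the orange mark on the canister's round body, 27 mm from the axis along the canister's x, 52 mm above its underside.
- cap_mid (a point): Centre, half-way up, of the blue ribbed screw cap, 58 mm outside diameter, 25 mm high, 40 g: a loose part held only by its threads. Screwed on, it spans 88 to 113 mm above the canister's underside. z up; x points to the orange tick on its top, which lies over the canister's mark while the cap is tight.
- cap_tick (a point): Point under the orange tick of the cap, 22 mm from the cap's axis along its x, half-way up the cap.
- carton: Bystander: white carton with green band, 50 x 85 x 26 mm, origin at centre of underside.
- notes: Bystander: yellow block of notes, 76 x 76 x 18 mm, origin at centre of underside.
- mouse: Bystander: black computer mouse, about 80 x 58 x 31 mm, origin on its underside, 10 mm ahead of its middle. (A fixed black tote of white packs, 260 x 200 x 140 mm, stands further off to the left, out of the way.)
- cap: The same cap, origin at the centre of its lower rim (12.5 mm below its centre). Turned anticlockwise seen from above, it first resists (about 0.5 N m: grip it firmly), then its threads let go at about 50 degrees from tight; a stop blocks it at about 95 (70 is a good place to stop). Before 50 degrees it cannot be lifted off. Clockwise it is blocked from the start.
- canister: The same canister, origin at the centre of its underside.
Not all that is in view belongs to the job. Of the things that look like the part that bears nest, take the one that is farthest to the robot's left at the start.

How it is judged:
On the way, in this order (a step that is already met when the one before it is completed fails the run):
1. the canister stands in the nest, marked side to the scanner, cap still on (horizontal distance between canister_mid and nest below 0.008 m and z of canister_mid in the frame of nest between 0.048 and 0.056 m and angle between canister_mid's own z axis and vertical below 0.08 rad and angle between the x axis of canister_mid and the y axis of nest, either way round below 0.2 rad and y of mark in the frame of nest below -0.015 m and z of cap_mid in the frame of canister_mid between 0.042 and 0.0555 m and horizontal distance between cap_mid and canister_mid below 0.006 m and angle between the x axis of cap_mid and the x axis of canister_mid, either way round below 0.25 rad), for 0.2 s.
2. the cap is turned anticlockwise until its threads let go, still on the neck, the canister staying seated (horizontal distance between canister_mid and nest below 0.008 m and z of canister_mid in the frame of nest between 0.048 and 0.056 m and angle between canister_mid's own z axis and vertical below 0.08 rad and angle between the x axis of canister_mid and the y axis of nest, either way round below 0.2 rad and y of mark in the frame of nest below -0.015 m and z of cap_mid in the frame of canister_mid between 0.042 and 0.0555 m and horizontal distance between cap_mid and canister_mid below 0.006 m and y of cap_tick in the frame of canister_mid above 0.0155 m), for 0.05 s.
At the end, for the whole second after the job is handed in: Canister seated in the nest (within 8 mm, upright within 0.08 rad), mark facing the scanner within 0.2 rad; the cap, unscrewed anticlockwise, held still by the fingers alone 12 to 50 mm above its screwed-on height, within 15 mm of the canister's axis and level within 0.2 rad, touching nothing else (horizontal distance between canister_mid and nest below 0.008 m and z of canister_mid in the frame of nest between 0.048 and 0.056 m and angle between canister_mid's own z axis and vertical below 0.08 rad and angle between the x axis of canister_mid and the y axis of nest, either way round below 0.2 rad and y of mark in the frame of nest below -0.015 m and z of cap_mid in the frame of canister_mid between 0.0605 and 0.0985 m and horizontal distance between cap_mid and canister_mid below 0.015 m and angle between cap_mid's own z axis and vertical below 0.2 rad and y of cap_tick in the frame of canister_mid above 0.012 m and contact force between the fingers and cap above 1 N and contact force between cap and canister below 0.1 N and contact force between the fingers and canister below 0.3 N and linear speed of cap below 0.03 m/s); the arm keeps its last pose, push and grip.
It fails at once if the canister is tipped (angle between canister_mid's own z axis and vertical above 0.5 rad).
It fails at once if the cap is dropped (height (world z) of cap_mid below 0.07 m).
It fails at once if a bystander is disturbed (distance of any of carton, notes, mouse from where it was at the start of the episode above 0.02 m).
It also fails if it takes over 51 s, if anything falls off the work surface, if the arm or the gripper's body presses on something with over 40 N, if the wrist force passes 120 N, or if a joint passes its speed limit or range.

## Robot

A 6-joint arm with a two-finger parallel gripper is mounted at the origin on the work surface. World frame = base frame: x ahead of the robot, y to its left, z up, the work surface at z = 0. Lengths are in m, angles in rad, forces in N, time in s.
With the tool pointing down it reaches from about 0.35 to 0.775 m from the base axis. Payload 7.3 kg.
Tool frame: the origin (TCP) lies on the centre line of the jaws, within the pads' length; the fingertips stand 17 mm ahead of it and the grasp point (between the pads) lies 2 mm behind it (robot.tcp_to_tips is the distance from the TCP to the fingertips, in m); z points along the fingers, y is the line along which they close (so a half turn about z gives the same grasp; the last joint's range is limited). The gripper opens to 92 mm and grips with 3 to 60 N. Pads are 19 mm wide; open, the fingers measure 130 mm over their backs; the gripper's body (75 mm by 190 mm) begins 47 mm behind the grasp point.
Start: joints at [-1.345, 0.342, 1.524, -0, 1.275, -0.146], TCP at [0.191, -0.489, 0.244] pointing down, gripper open.
Joint ranges: [-2.53, 2.53], [-0.77, 2.02], [0.04, 2.7], [-1, 4.14], [0.28, 2.66], [-3.11, 3.11]. Speed limits (rad/s): [2.57, 2.57, 3.14, 3.14, 3.14, 3.14].

## Interface

Orientations are given as [roll, pitch, yaw] about the fixed x, y, z axes, in that order (R = Rz(yaw) Ry(pitch) Rx(roll)).
In Python, from cell import robot gives the robot as it stands. The module is installed in compiled form; this text tells all that it offers.
- The arm moves only by the tool carry_out, never from a script. Its argument "commands" is a list of rows, each a list of 3 entries, a list of its own where there are three numbers: the shift along the tool's x, y, z in m, then the turn about the tool's z in rad, then the opening, from 0 (shut) to 1 (fully open). In form: [[[dx, dy, dz], yaw, claw], ...]. A call has 1 to 20 rows; each row shifts and turns the commanded pose from where the row before left it, along the tool's axes as they then stand; what a row does not reach is not made up. A row lasts 1/8 s, in which the tool goes at most 62.5 mm and 10.7 degrees, less where a joint would pass 70% of its speed; a pose out of reach is approached as far as the arm can. A call is refused whole if a number of a shift passes 0.0625 or a number of a turn 0.188, either way. A call with a gripper value outside its range is refused whole. The fingers move at their own pace and stop on an object; "newtons" is the grip in N (left out, the last holds). Time passes only in rows, so rows that do not move let the fingers close. It gives the time, the measured TCP pose, the force, the opening and the grip force at its end, in the units of the state.
- robot.observe(): the state, without advancing time (a new reading comes with each control period).
- robot.read_camera(name): name is "side" or "top" or "wrist"; returns a dict with "pixels" (480x640x3 uint8, red, green, blue), "fx", "fy", "cx", "cy" (pixels), "view" (4x4, takes a point from world to camera coordinates); the wrist camera has in their place "T_tool_cam" (4x4, takes a point from camera to tool coordinates, whose origin is the TCP and whose axes are the flange's). Camera axes: x right, y up, looking along -z (the intrinsics and any distortion apply to the point x, -y, -z); pixel columns grow to the right and rows downward; lengths in m; the calibration is good to about 2 mm. The wrist camera is an equidistant fisheye: a pixel r from the principal point sees the ray r / f radians off the axis. A picture is of the moment at which its call begins: read the wrist's pose just before it. There is no depth.
- robot.hand_in(): hands the job in; it is judged then, once.
Trained networks look in a picture, given as the dict that the camera call returned (one of the last four; its "shot" number tells which), for a name from the list of things; names that differ only in an ending like _2 or _b are one class to them, and where a whole thing is asked for, a point or a joint stands for the part that bears it (a point fixed in the world has none). Each returns a list of dicts, best first, with "p" (0 to 1); they miss things now and then, are a little off and sometimes report something else, mostly with a low value. They report only what shows in the picture. A call takes as long as a camera call. They do not tell look-alikes from the thing itself.
- robot.find_in(picture, name): "at" ([column, row] in pixels, amid what is visible of it).
- robot.tip_of(picture, name): "at" ([column, row] in pixels: a listed point, or the origin of a listed thing).
The state is a dict: "time": time; "qpos": joint angles; "qvel": joint speeds; "joint_efforts": joint torques, N m; "tool_pos": TCP position; "tool_rot": TCP orientation; "contact_force": force on the tool from outside, world axes, zero at the start; "torque": the same for the moment, N m; "opening": finger opening in m; "grip_force": force on a finger pad.
Only numpy, scipy, OpenCV 4.12 (cv2) and the standard library are available. Lean on these libraries where they do the work, as an engineer would, in place of code of your own. Each camera call takes 0.05 s, during which the arm holds its last target. There are 200 camera calls.

## Working session

There is one attempt and no reset: what is moved stays moved. The work goes in short steps, Python scripts to look and compute and a tool call to move; the robot and the scene stay as the last step left them, time stands still between calls to the robot, and variables do not carry over. Pictures are saved under pics/ and viewed, at most 10 in all, crops included, and the job is handed in when it is done.

Besides the shell and the picture viewer there is one more tool, called after ">>>" in YAML: its name, and indented under it one key for each argument. carry_out: Moves the arm, as the interface text tells. Its arguments: {"type":"object","properties":{"commands":{"type":"array"},"newtons":{"type":"number"}},"required":["commands"]}

```bash
mkdir -p pics; cat > h.py <<'E'
import numpy as np, cv2
from cell import robot
def save(p,n): cv2.imwrite('pics/'+n,cv2.cvtColor(p['pixels'],cv2.COLOR_RGB2BGR))
def ray(p,px):
    V=np.array(p['view']); d=np.array([(px[0]-p['cx'])/p['fx'],-(px[1]-p['cy'])/p['fy'],-1.])
    R=V[:3,:3]; return -R.T@V[:3,3], R.T@d
def onz(p,px,z):
    o,d=ray(p,px); return o+d*(z-o[2])/d[2]
def proj(p,X):
    V=np.array(p['view']); c=V[:3,:3]@np.array(X)+V[:3,3]
    return [p['cx']+p['fx']*c[0]/-c[2], p['cy']-p['fy']*c[1]/-c[2]]
def tri(p,a,q,b):
    A=np.zeros((3,3));B=np.zeros(3)
    for o,d in (ray(p,a),ray(q,b)):
        d=d/np.linalg.norm(d);M=np.eye(3)-np.outer(d,d);A+=M;B+=M@o
    return np.linalg.solve(A,B)
E
python3 - <<'E'
from h import *
np.set_printoptions(precision=4,suppress=True)
t=robot.read_camera('top');s=robot.read_camera('side')
save(t,'t0.png');save(s,'s0.png')
print({k:v for k,v in t.items() if k not in('pixels','view')})
for nm,p in(('top',t),('side',s)):
  for n in ['nest','canister_mid','mark','cap_mid','cap_tick','carton','notes','mouse']:
    print(nm,n,[(np.round(r['at'],1).tolist(),round(r['p'],2)) for r in robot.tip_of(p,n)[:4]])
print(robot.observe())
E
```

```text
{'fx': 462.5741981793294, 'fy': 462.5741981793294, 'cx': 328.850665323476, 'cy': 241.2405183929803, 'shot': 1}
top nest [([298.0, 214.0], 0.87), ([376.4, 363.1], 0.58), ([179.8, 268.7], 0.46)]
top canister_mid [([166.9, 275.8], 0.84)]
top mark [([178.6, 272.3], 0.56), ([159.8, 272.8], 0.53)]
top cap_mid [([158.5, 274.8], 0.75)]
top cap_tick [([174.6, 273.5], 0.62)]
top carton [([234.1, 153.7], 0.92)]
top notes [([449.9, 277.6], 0.97), ([158.3, 274.5], 0.72)]
top mouse [([449.9, 213.4], 0.81)]
side nest [([287.8, 246.4], 0.8)]
side canister_mid [([220.1, 366.9], 0.91)]
side mark [([232.2, 359.4], 0.66), ([216.2, 353.4], 0.38)]
side cap_mid [([218.5, 351.9], 0.87)]
side cap_tick [([227.4, 345.3], 0.79)]
side carton [([188.1, 258.6], 0.88)]
side notes []
side mouse [([386.8, 171.6], 0.97)]
{'time': 0.9, 'qpos': array([-1.345 ,  0.342 ,  1.5241, -0.    ,  1.2754, -0.146 ]), 'qvel': array([-0.0002, -0.0002,  0.0002, -0.0001, -0.    , -0.0006]), 'joint_efforts': array([  0.0003, -43.1122, -24.4479,   0.0715,   0.0481,   0.    ]), 'tool_pos': array([ 0.1908, -0.4891,  0.2438]), 'tool_rot': array([3.1415, 0.    , 0.3718]), 'contact_force': array([0.0827, 0.3189, 0.1828]), 'torque': array([ 0.0234, -0.0132, -0.0572]), 'grip_force': 0.0, 'opening': 0.09177616198899881}
```

View pics/t0.png

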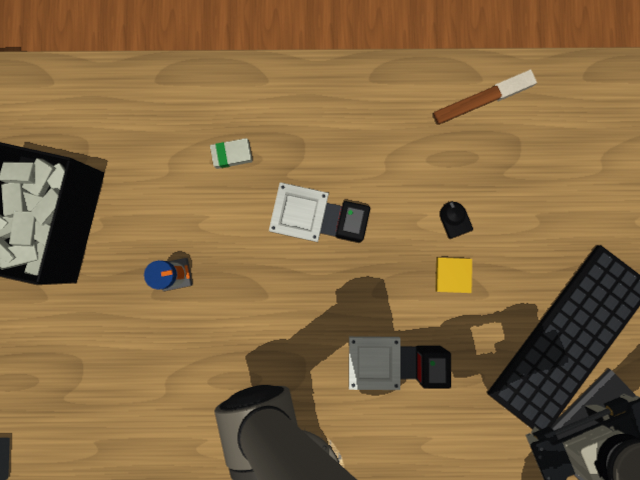

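View pics/s0.png

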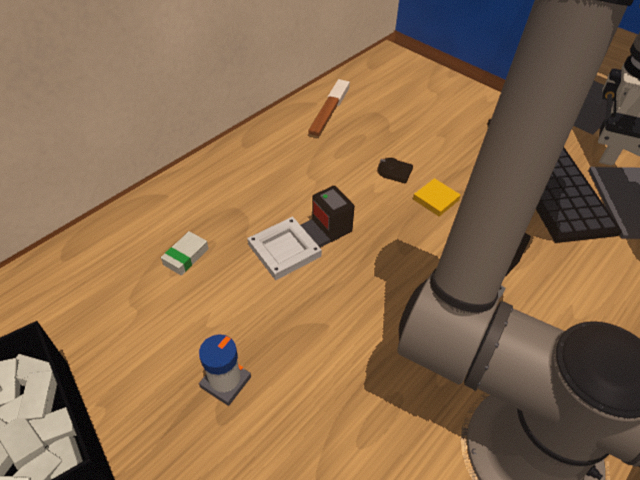

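The top view shows two nest units, one at (298,212) and a look-alike at (376,363). The canister is at (165,275), with its mark facing image right. If image left is the robot's left, the nest at (298,212) is the one to use. I'll measure that and check it in a crop.

```bash
python3 - <<'E'
from h import *
np.set_printoptions(precision=4,suppress=True)
t=robot.read_camera('top');s=robot.read_camera('side')
g=lambda p,n:robot.tip_of(p,n)[0]['at']
print('nestB',onz(t,[376,363],.006))
for n,z in(('nest',.006),('canister_mid',.052),('mark',.052),('cap_mid',.1005),('cap_tick',.1005),('canister',0)):
    a,b=g(t,n),g(s,n); print(n,a,b,'top',onz(t,a,z),'side',onz(s,b,z),'tri',tri(t,a,s,b))
for n in('carton','notes','mouse'): print(n,onz(t,g(t,n),0))
# nest plate corners from bright colour
im=cv2.cvtColor(t['pixels'],cv2.COLOR_RGB2HSV)
m=((im[...,1]<40)&(im[...,2]>120)).astype(np.uint8); m2=np.zeros_like(m); m2[170:255,255:340]=m[170:255,255:340]
c=max(cv2.findContours(m2,0,2)[0],key=cv2.contourArea); r=cv2.minAreaRect(c); bx=cv2.boxPoints(r)
P=np.array([onz(t,q,.022) for q in bx]); print('plate',r,P,P.mean(0),[np.linalg.norm(P[i]-P[i-1]) for i in range(4)],[np.degrees(np.arctan2(*(P[i]-P[i-1])[1::-1])) for i in range(4)])
o=cv2.resize(t['pixels'][170:310,130:390],None,fx=3,fy=3,interpolation=cv2.INTER_CUBIC); cv2.imwrite('pics/c1.png',o[...,::-1])
E
```

```text
nestB [ 0.2504 -0.1852  0.006 ]
nest [371.2, 364.9] [287.4, 245.9] top [ 0.2463 -0.1745  0.006 ] side [ 0.5862 -0.0253  0.006 ] tri [ 0.3754 -0.0242  0.2569]
canister_mid [168.3, 274.7] [219.5, 372.8] top [0.4506 0.2636 0.052 ] side [0.445  0.2703 0.052 ] tri [0.4505 0.2676 0.0405]
mark [178.7, 268.9] [231.4, 358.7] top [0.4628 0.2413 0.052 ] side [0.4503 0.2399 0.052 ] tri [0.4589 0.2405 0.0436]
cap_mid [157.1, 277.8] [219.3, 351.9] top [0.4447 0.2696 0.1005] side [0.4502 0.2586 0.1005] tri [0.4439 0.2632 0.1151]
cap_tick [177.5, 270.1] [229.6, 344.5] top [0.4601 0.2281 0.1005] side [0.4484 0.2385 0.1005] tri [0.4593 0.2335 0.0812]
canister [173.6, 272.4] [227.6, 383.3] top [0.4553 0.2696 0.    ] side [0.4443 0.2611 0.    ] tri [0.4501 0.265  0.0002]
carton [0.729  0.1385 0.    ]
notes [ 0.4372 -0.3575  0.    ]
mouse [ 0.5767 -0.3598  0.    ]
plate ((298.33526611328125, 211.74118041992188), (50.219398498535156, 49.89399719238281), 12.528807640075684) [[ 0.5465  0.052   0.022 ]
 [ 0.656   0.0277  0.022 ]
 [ 0.6305 -0.0821  0.022 ]
 [ 0.5213 -0.0571  0.022 ]] [ 0.5886 -0.0149  0.022 ] [np.float64(0.11204509285749001), np.float64(0.11219264225466488), np.float64(0.11279430214908875), np.float64(0.1120275619486554)] [np.float64(76.97665212674718), np.float64(-12.515172204581834), np.float64(-103.10509885021956), np.float64(167.10245048031302)]
```

View pics/c1.png

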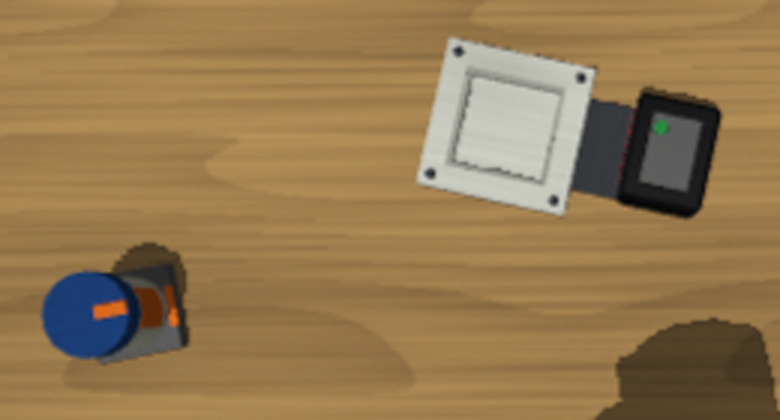

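The crop confirms the choice. The nest at (298,212), world (0.589,-0.015), is farther left than the look-alike at y=-0.185, and its scanner sits to the image right. The canister is at (0.45,0.265) and its tick and mark point roughly to -80°. I'll move over the nest for a wrist look.

>>> carry_out:
  commands:
    - [[0.0447, -0.0297, 0], 0, 1]
    - [[0.0447, -0.0297, 0], 0, 1]
    - [[0.0447, -0.0297, 0], 0, 1]
    - [[0.0447, -0.0297, 0], 0, 1]
    - [[0.0447, -0.0297, 0], 0, 1]
    - [[0.0447, -0.0297, 0], 0, 1]
    - [[0.0447, -0.0297, 0], 0, 1]
    - [[0.0447, -0.0297, 0], 0, 1]
    - [[0.0447, -0.0297, 0], 0, 1]
    - [[0.0447, -0.0297, 0], 0, 1]
    - [[0, 0, 0], 0, 1]
    - [[0, 0, 0], 0, 1]
  newtons: 60

```text
time: 3.25
tool_pos: [0.499, -0.0501, 0.2435]
tool_rot: [3.142, 0.001, 0.373]
contact_force: [-0.3, 0.1, 0.1]
opening: 0.0919
grip_force: 0.0
```

```bash
cat >> h.py <<'E'
from scipy.spatial.transform import Rotation as Ro
def wray(st,w,px):
    u=np.array(px,float)-[w['cx'],w['cy']]; r=np.linalg.norm(u/[w['fx'],w['fy']]); n=u/np.linalg.norm(u)
    d=np.array([n[0]*np.sin(r),-n[1]*np.sin(r),-np.cos(r)])
    T=np.eye(4);T[:3,:3]=Ro.from_euler('xyz',st['tool_rot']).as_matrix();T[:3,3]=st['tool_pos']
    C=T@np.array(w['T_tool_cam']); return C[:3,3],C[:3,:3]@d
def wonz(st,w,px,z):
    o,d=wray(st,w,px); return o+d*(z-o[2])/d[2]
E
python3 - <<'E'
from h import *
np.set_printoptions(precision=4,suppress=True)
st=robot.observe(); w=robot.read_camera('wrist'); save(w,'w1.png')
print(st['time'],st['tool_pos'],st['tool_rot'],st['qpos']); print({k:v for k,v in w.items() if k!='pixels'})
for n,z in(('nest',.006),('canister_mid',.052),('cap_mid',.1005)):
  for r in robot.tip_of(w,n): print(n,r['at'],r['p'],wonz(st,w,r['at'],z))
E
```

```text
3.25 [ 0.499  -0.0501  0.2435] [3.1415 0.0008 0.3726] [-0.2526  0.2997  1.5865 -0.0005  1.256   0.9457]
{'fx': 371.64829954431775, 'fy': 371.64829954431775, 'cx': 311.7324493433708, 'cy': 236.74109925599635, 'T_tool_cam': array([[ 0.0005,  0.9617,  0.2742,  0.0739],
       [ 1.    , -0.0005,  0.0002, -0.0002],
       [ 0.0003,  0.2742, -0.9617, -0.1416],
       [ 0.    ,  0.    ,  0.    ,  1.    ]]), 'shot': 5}
nest [317.6, 108.3] 0.71 [ 0.5937 -0.019   0.006 ]
canister_mid [27.9, 157.3] 0.97 [0.4498 0.2684 0.052 ]
cap_mid [0.7, 161.3] 0.92 [0.4518 0.2653 0.1005]
```

View pics/w1.png

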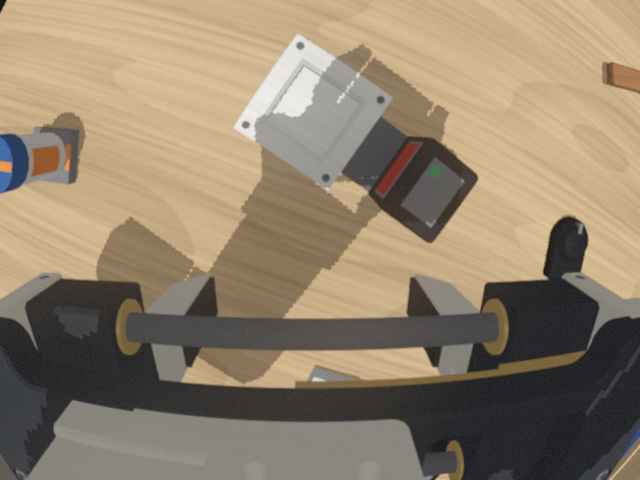

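The wrist view shows the nest plate with corner holes at about (300,46), (380,100), (326,178) and (246,125). The scanner's red window is at (398,167) and the canister is at the left edge.

>>> carry_out:
  commands:
    - [[0.0054, -0.0408, 0], 0, 1]
    - [[0.0054, -0.0408, 0], 0, 1]
    - [[0.0054, -0.0408, 0], 0, 1]
    - [[0.0054, -0.0408, 0], 0, 1]
    - [[0.0054, -0.0408, 0], 0, 1]
    - [[0.0054, -0.0408, 0], 0, 1]
    - [[0, 0, 0], 0, 1]
    - [[0, 0, 0], 0, 1]

```text
time: 4.45
tool_pos: [0.4408, 0.1889, 0.2438]
tool_rot: [3.141, -0.0, 0.371]
contact_force: [1.1, -0.3, -0.3]
opening: 0.0916
grip_force: 0.0
```

```bash
python3 - <<'E'
from h import *
np.set_printoptions(precision=4,suppress=True)
st=robot.observe(); w=robot.read_camera('wrist'); save(w,'w2.png')
s0=dict(tool_pos=[.499,-.0501,.2435],tool_rot=[3.1415,.0008,.3726])
g=cv2.cvtColor(cv2.imread('pics/w1.png'),cv2.COLOR_BGR2GRAY)
H=[]
for c in [(300,46),(380,100),(326,178),(246,125)]:
    a=g[c[1]-6:c[1]+7,c[0]-6:c[0]+7].astype(float); k=np.clip(np.median(a)-20-a,0,None); yy,xx=np.mgrid[-6:7,-6:7]
    H.append(wonz(s0,w,[c[0]+(k*xx).sum()/k.sum(),c[1]+(k*yy).sum()/k.sum()],.022))
H=np.array(H); e=H-np.roll(H,1,0)
print('nest',H,H.mean(0),[np.linalg.norm(x) for x in e],np.degrees(np.arctan2(e[:,1],e[:,0])))
print(st['time'],st['tool_pos'],st['tool_rot'])
for n,z in(('canister_mid',.052),('cap_mid',.1005),('mark',.052),('cap_tick',.1005),('canister',0)):
  for r in robot.tip_of(w,n)[:2]: print(n,r['at'],r['p'],wonz(st,w,r['at'],z))
E
```

```text
nest [[ 0.6452  0.0197  0.022 ]
 [ 0.6242 -0.072   0.022 ]
 [ 0.5325 -0.0512  0.022 ]
 [ 0.5534  0.0408  0.022 ]] [ 0.5888 -0.0157  0.022 ] [np.float64(0.09420282903372121), np.float64(0.09406383623231816), np.float64(0.09412191879530486), np.float64(0.09432709874592636)] [ -12.9399 -102.8624  167.2202   77.1868]
4.45 [0.4408 0.1889 0.2438] [ 3.141  -0.0001  0.3712]
cap_mid [229.5, 182.4] 0.84 [0.4518 0.2624 0.1005]
mark [269.0, 178.8] 0.81 [0.4578 0.2371 0.052 ]
cap_tick [257.0, 190.7] 0.89 [0.4532 0.2397 0.1005]
```

View pics/w2.png

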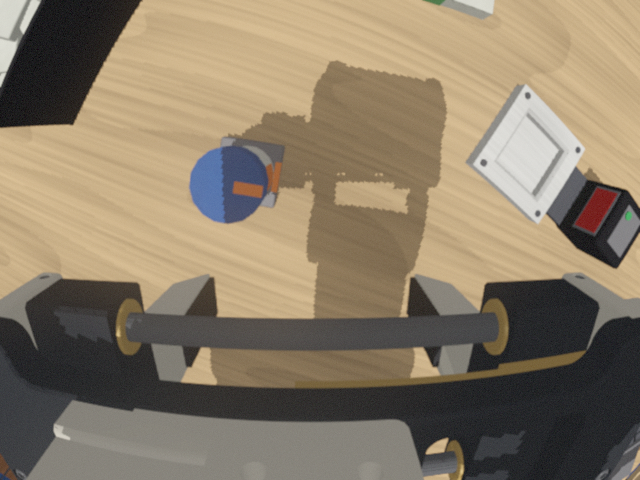

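The cap is at (230,185) with its tick at (248,189), and the foot's edges are visible to its right. I'll fit the cap circle at z=0.113, the tick direction and the foot's visible corners.

```bash
python3 - <<'E'
from h import *
np.set_printoptions(precision=4,suppress=True)
st=robot.observe(); w=robot.read_camera('wrist')
h=cv2.cvtColor(w['pixels'],cv2.COLOR_RGB2HSV); 
roi=np.zeros(h.shape[:2],np.uint8); roi[130:235,180:300]=1
b=((h[...,0]>95)&(h[...,0]<130)&(h[...,1]>110)).astype(np.uint8)*roi
o=((h[...,0]<16)&(h[...,1]>170)&(h[...,2]>100)).astype(np.uint8)*roi
n,l,s,c=cv2.connectedComponentsWithStats(o); print([(s[i].tolist(),c[i]) for i in range(1,n) if s[i][4]>15])
k=max(range(1,n),key=lambda i:s[i][4] if c[i][0]<264 else 0)
hull=cv2.convexHull(max(cv2.findContours(b,0,1)[0],key=cv2.contourArea))[:,0]
P=np.array([wonz(st,w,q,.113)[:2] for q in hull])
x0,x1=hull[:,0].min(),hull[:,0].max()
A=np.c_[2*P,np.ones(len(P))]; sol=np.linalg.lstsq(A,(P**2).sum(1),rcond=None)[0]; ctr=sol[:2]; print('cap',ctr,np.sqrt(sol[2]+ctr@ctr))
ys,xs=np.where(l==k); T=np.array([wonz(st,w,q,.113)[:2] for q in zip(xs,ys)]); m=T.mean(0)
v=np.linalg.svd(T-m)[2][0]; v*=np.sign(v@(m-ctr)); d=m-ctr
print('tick',m,np.linalg.norm(d),np.degrees(np.arctan2(d[1],d[0])),'pca',np.degrees(np.arctan2(v[1],v[0])))
cv2.imwrite('pics/c2.png',cv2.resize(w['pixels'][125:235,180:300],None,fx=5,fy=5,interpolation=cv2.INTER_CUBIC)[...,::-1])
E
```

```text
[]
cap [0.4495 0.2672] 0.024466706642614734
tick [0.4586 0.239 ] 0.029635713080460247 -72.02865326689665 pca 0.0
```

View pics/c2.png

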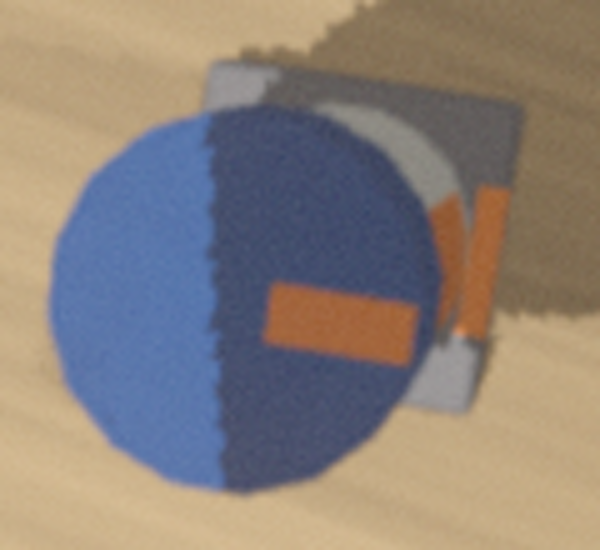

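```bash
python3 - <<'E'
from h import *
np.set_printoptions(precision=4,suppress=True)
st=robot.observe(); w=robot.read_camera('wrist')
f=lambda x,y,z:wonz(st,w,[180+(x+.5)/5-.5,125+(y+.5)/5-.5],z)[:2]
P=np.array([f(*q,.113) for q in[(50,300),(443,298),(245,103),(240,492),(108,160),(385,160),(105,430),(383,435)]])
A=np.c_[2*P,np.ones(8)]; s=np.linalg.lstsq(A,(P**2).sum(1),rcond=None)[0]; c=s[:2]; print('cap',c,np.sqrt(s[2]+c@c))
ang=lambda a,b:np.degrees(np.arctan2(*(b-a)[::-1]))
t=[f(*q,.113) for q in[(273,284),(418,307),(410,365),(264,343)]]
m=np.mean(t,0);print('tick',m,np.linalg.norm(m-c),ang(c,m),ang(t[0],t[1]),ang(t[3],t[2]),ang(t[1],t[2])+90)
for z in(.018,0): a,b,d=[f(*q,z) for q in[(215,62),(522,103),(470,410)]]; print(z,ang(a,b),ang(b,d)+90 ,np.linalg.norm(d-b),b,d)
E
```

```text
cap [0.4523 0.2613] 0.030028904107287705
tick [0.454  0.2459] 0.015568645955769653 -83.68586627153451 -78.64150083678773 -78.04586322185196 -78.03990914494659
0.018 -77.83399820691463 -79.13897035194611 0.06271369328191274 [0.4891 0.2375] [0.4275 0.2257]
0 -77.83399820691464 -79.13897035194611 0.06578709633935122 [0.4881 0.2385] [0.4235 0.2261]
```

Measured canister: axis (0.452,0.262), yaw -78.3°, so it needs a 24.6° clockwise turn (+0.43 in tool yaw). I'll grip the cap, which is tight, for the carry.

>>> carry_out:
  commands:
    - [[0.0123, -0.0214, 0], 0, 1]
    - [[0.0123, -0.0214, 0], 0, 1]
    - [[0.0123, -0.0213, 0], 0, 1]
    - [[0, 0, 0.045], 0, 1]
    - [[0, 0, 0.045], 0, 1]
    - [[0, 0, 0.035], 0, 1]
    - [[0, 0, 0.017], 0, 1]
    - [[0, 0, 0], 0, 1]
    - [[0, 0, 0], 0, 0]
    - [[0, 0, 0], 0, 0]
    - [[0, 0, 0], 0, 0]
    - [[0, 0, 0], 0, 0]
    - [[0, 0, 0], 0, 0]
    - [[0, 0, 0], 0, 0]
  newtons: 60

```text
time: 6.6
tool_pos: [0.452, 0.2628, 0.1021]
tool_rot: [3.141, -0.001, 0.372]
contact_force: [0.3, -3.2, 5.0]
opening: 0.0575
grip_force: 60.0
```

>>> carry_out:
  commands:
    - [[0, 0, -0.01], 0, 0]
    - [[0, 0, -0.02], 0, 0]
    - [[0, 0, -0.02], 0, 0]
    - [[0, 0, 0], 0.107, 0]
    - [[0, 0, 0], 0.107, 0]
    - [[0, 0, 0], 0.107, 0]
    - [[0, 0, 0], 0.108, 0]
    - [[0.0152, 0.027, 0], 0, 0]
    - [[0.0152, 0.027, 0], 0, 0]
    - [[0.0152, 0.027, 0], 0, 0]
    - [[0.0152, 0.027, 0], 0, 0]
    - [[0.0152, 0.027, 0], 0, 0]
    - [[0.0152, 0.027, 0], 0, 0]
    - [[0.0152, 0.027, 0], 0, 0]
    - [[0.0152, 0.027, 0], 0, 0]
    - [[0.0152, 0.027, 0], 0, 0]
    - [[0.0152, 0.027, 0], 0, 0]
    - [[0, 0, 0], 0, 0]
    - [[0, 0, 0], 0, 0]

```text
time: 8.98
tool_pos: [0.5872, -0.0147, 0.1512]
tool_rot: [-3.141, 0.002, -0.057]
contact_force: [-0.2, -0.6, -3.9]
opening: 0.0575
grip_force: 60.0
```

```bash
python3 - <<'E'
from h import *
np.set_printoptions(precision=4,suppress=True)
st=robot.observe(); w=robot.read_camera('wrist'); s=robot.read_camera('side')
u=np.array(proj(s,[.589,-.016,.06])).astype(int); print(u)
a=cv2.resize(w['pixels'][150:390,160:480],(400,300)); x,y=u[0]-75,u[1]-70
b=cv2.resize(s['pixels'][y:y+120,x:x+160],(400,300),interpolation=cv2.INTER_CUBIC)
cv2.imwrite('pics/m1.png',np.hstack([a,b])[...,::-1])
print(st['tool_pos'],st['tool_rot'],st['qpos'],x,y)
for n in('canister_mid','mark','canister','cap_mid'):
  for r in robot.tip_of(s,n)[:1]: print(n,r['at'],r['p'])
E
```

```text
[282 230]
[ 0.5872 -0.0147  0.1512] [-3.1408  0.002  -0.0574] [-0.1558  0.5397  1.4747  0.0006  1.1293  1.4721] 207 160
mark [294.2, 213.0] 0.87
canister [284.2, 234.6] 0.56
cap_mid [283.6, 200.8] 0.56
```

View pics/m1.png

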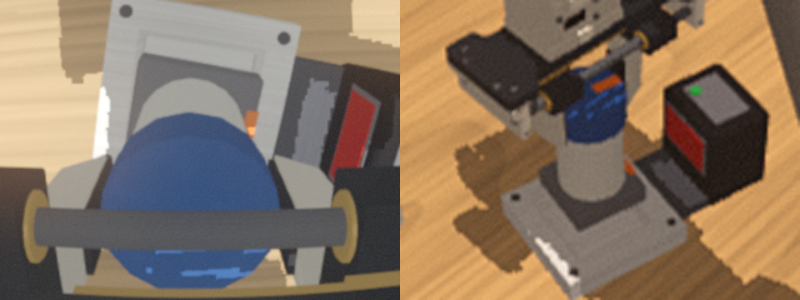

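The side view shows the canister above the pocket with its orange mark towards the scanner. The wrist view shows the foot's far edge running from about crop (140,57) to (262,78), parallel to the pocket. I'll compute the foot pose from it.

```bash
python3 - <<'E'
from h import *
np.set_printoptions(precision=4,suppress=True)
st=robot.observe(); w=robot.read_camera('wrist')
c=w['pixels'][185:250,262:382]; cv2.imwrite('pics/m2.png',cv2.resize(c,None,fx=6,fy=6,interpolation=cv2.INTER_CUBIC)[...,::-1])
E
```

```text
(no output)
```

View pics/m2.png

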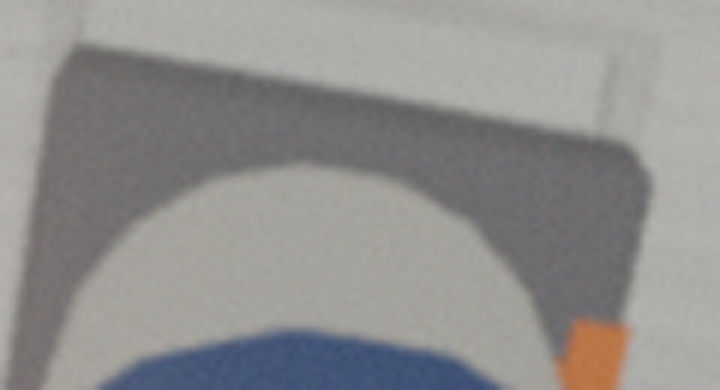

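```bash
python3 - <<'E'
from h import *
np.set_printoptions(precision=4,suppress=True)
st=robot.observe(); w=robot.read_camera('wrist')
f=lambda q,z:wonz(st,w,[262+(q[0]+.5)/6-.5,185+(q[1]+.5)/6-.5],z)[:2]
th=np.radians(-102.9); mx=np.array([np.cos(th),np.sin(th)]); fx=np.array([-mx[1],mx[0]]) # mark dir, and front dir
N=np.array([.5888,-.0155])
for nm,a,b,n,z in(('front',(80,45),(605,140),fx,.049),('left',(52,90),(10,370),-mx,.067),('right',(652,185),(622,330),mx,.067)):
    A,B=f(a,z),f(b,z); d=B-A; print(nm,(A-N)@n*1e3,(B-N)@n*1e3,'mm (want 32) dir',np.degrees(np.arctan2(d[1],d[0])))
# same for the pocket inner mouth/plate: tcp relative
print((np.array(st['tool_pos'][:2])-N)@fx*1e3,(np.array(st['tool_pos'][:2])-N)@mx*1e3)
E
```

```text
front 29.308608100092595 28.62117199971958 mm (want 32) dir -103.55985199423193
left 31.650010702556532 31.856272090973846 mm (want 32) dir 166.7163319929081
right 31.695456569516903 31.80129855538317 mm (want 32) dir 167.4778039968542
-1.0813973056338475 -0.4892185832871816
```

>>> carry_out:
  commands:
    - [[0.0025, 0.0004, 0], 0, 0]
    - [[0, 0, 0.01], 0, 0]
    - [[0, 0, 0.01], 0, 0]
    - [[0, 0, 0.007], 0, 0]
    - [[0, 0, 0.005], 0, 0]
    - [[0, 0, 0.004], 0, 0]
    - [[0, 0, 0.003], 0, 0]
    - [[0, 0, 0], 0, 0]
    - [[0, 0, 0], 0, 0]

```text
time: 10.5
tool_pos: [0.5906, -0.0159, 0.1129]
tool_rot: [3.141, -0.001, -0.057]
contact_force: [0.6, -0.4, -4.4]
opening: 0.058
grip_force: 60.0
```

>>> carry_out:
  commands:
    - [[0, 0, 0.002], 0, 0]
    - [[0, 0, 0.002], 0, 0]
    - [[0, 0, 0.001], 0, 0]
    - [[0, 0, 0], 0, 0]
    - [[0, 0, 0], 0, 0]

```text
time: 11.12
tool_pos: [0.5905, -0.016, 0.1082]
tool_rot: [3.141, -0.001, -0.057]
contact_force: [-1.7, -0.6, 1.4]
opening: 0.0576
grip_force: 60.0
```

Seated: the vertical force went from carrying -4.4 N to +1.4 N at the expected height. Now the anticlockwise turn (negative tool yaw).

>>> carry_out:
  commands:
    - [[0, 0, 0], 0, 0]
    - [[0, 0, 0], -0.06, 0]
    - [[0, 0, 0], -0.09, 0]
    - [[0, 0, 0], -0.09, 0]
    - [[0, 0, 0], -0.09, 0]
    - [[0, 0, 0], -0.09, 0]
    - [[0, 0, 0], -0.09, 0]
    - [[0, 0, 0], -0.09, 0]
    - [[0, 0, 0], 0, 0]
    - [[0, 0, 0], 0, 0]

```text
time: 12.38
tool_pos: [0.5911, -0.0159, 0.1081]
tool_rot: [3.141, -0.002, 0.541]
contact_force: [0.8, 0.7, 3.6]
opening: 0.0574
grip_force: 60.0
```

```bash
python3 - <<'E'
from h import *
np.set_printoptions(precision=4,suppress=True)
st=robot.observe(); print(st['torque'],st['qpos'])
w=robot.read_camera('wrist');s=robot.read_camera('side')
a=cv2.resize(w['pixels'][150:390,160:480],(400,300)); x,y=207,160
b=cv2.resize(s['pixels'][y:y+120,x:x+160],(400,300),interpolation=cv2.INTER_CUBIC)
cv2.imwrite('pics/m3.png',np.hstack([a,b])[...,::-1])
E
```

```text
[ 0.119  -0.174  -0.0104] [-0.1565  0.593   1.5124  0.0002  1.0343  0.8732]
```

View pics/m3.png

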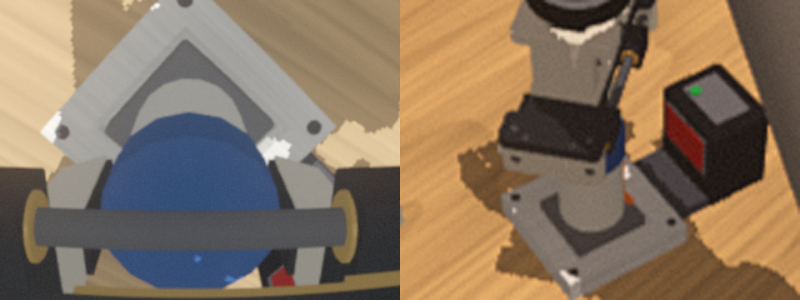

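The canister is still seated and parallel to the pocket, with the orange mark facing the scanner in the side crop at (628,195). I'll continue to 70°.

>>> carry_out:
  commands:
    - [[0, 0, 0], -0.09, 0]
    - [[0, 0, 0], -0.09, 0]
    - [[0, 0, 0], -0.09, 0]
    - [[0, 0, 0], -0.09, 0]
    - [[0, 0, 0], -0.09, 0]
    - [[0, 0, 0], -0.09, 0]
    - [[0, 0, 0], -0.08, 0]
    - [[0, 0, 0], 0, 0]
    - [[0, 0, 0], 0, 0]

```text
time: 13.6
tool_pos: [0.5907, -0.0159, 0.1081]
tool_rot: [3.141, -0.0, 1.161]
contact_force: [0.8, -0.3, 5.2]
opening: 0.0577
grip_force: 60.0
```

```bash
python3 - <<'E'
from h import *
t=robot.read_camera('top');s=robot.read_camera('side'); print(robot.observe()['torque'])
for p,n in((t,'top'),(s,'side')):
  print(n,proj(p,[.589,-.0155,.107]))
  for k in('cap_tick','mark'): print(k,[(r['at'],r['p'],onz(p,r['at'],.1065 if k=='cap_tick' else .058)) for r in robot.tip_of(p,k)[:1]])
E
```

```text
[ 0.03721453 -0.04116547  0.04669534]
top [np.float64(295.930441186263), np.float64(206.20301291464386)]
cap_tick []
mark []
side [np.float64(281.27095876335807), np.float64(214.9309513292784)]
cap_tick [([280.8, 203.9], 0.41, array([ 0.61156002, -0.03615145,  0.1065    ]))]
mark [([292.1, 224.7], 0.62, array([ 0.5875303, -0.0423409,  0.058    ]))]
```

The tick reads about -43° (rough, p=0.41) against -33° expected, so the cap turned with the fingers. Lift a little and check the force.

>>> carry_out:
  commands:
    - [[0, 0, -0.002], 0, 0]
    - [[0, 0, -0.002], 0, 0]
    - [[0, 0, -0.002], 0, 0]
    - [[0, 0, 0], 0, 0]
    - [[0, 0, 0], 0, 0]

```text
time: 14.52
tool_pos: [0.5904, -0.0159, 0.1136]
tool_rot: [-3.141, 0.0, 1.163]
contact_force: [0.9, -1.0, -0.3]
opening: 0.0577
grip_force: 60.0
```

Only about -0.3 N now, not the canister's -4.4 N, so the threads have let go.

>>> carry_out:
  commands:
    - [[0, 0, -0.005], 0, 0]
    - [[0, 0, -0.005], 0, 0]
    - [[0, 0, -0.005], 0, 0]
    - [[0, 0, -0.004], 0, 0]
    - [[0, 0, 0], 0, 0]
    - [[0, 0, 0], 0, 0]
    - [[0, 0, 0], 0, 0]
    - [[0, 0, 0], 0, 0]

```text
time: 15.52
tool_pos: [0.5904, -0.0159, 0.1325]
tool_rot: [-3.141, 0.0, 1.163]
contact_force: [0.4, -0.3, -0.3]
opening: 0.0575
grip_force: 60.0
```

```bash
python3 - <<'E'
from h import *
s=robot.read_camera('side');w=robot.read_camera('wrist')
a=cv2.resize(w['pixels'][150:390,160:480],(400,300)); x,y=207,160
b=cv2.resize(s['pixels'][y:y+120,x:x+160],(400,300),interpolation=cv2.INTER_CUBIC)
cv2.imwrite('pics/m4.png',np.hstack([a,b])[...,::-1])
E
```

```text
(no output)
```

View pics/m4.png

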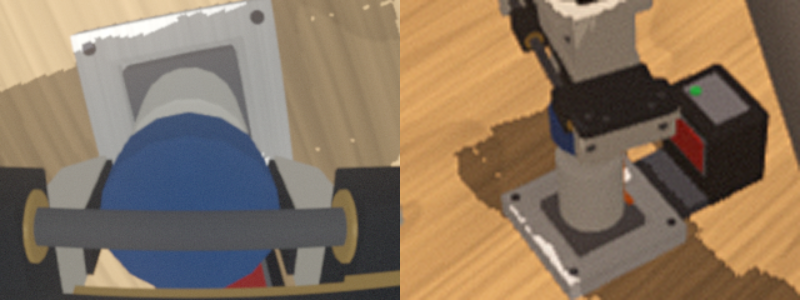

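The cap is held about 24 mm up and the canister is seated square, with its mark facing the scanner (side crop at (628,198)). Handing in.

```bash
python3 -c "
from cell import robot
print(robot.hand_in())"
```

```text
the job is handed in; nothing more can be done
None
```

I handed the job in at about 16 s of the 51 s limit, but it returned no verdict: the canister is seated in the left-hand nest with its mark facing the scanner, and the cap, turned 70° anticlockwise, is held about 24 mm above where it sat.

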